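Load the ultrasonic bath and set its level fader

ROBOT

A 6-joint arm with a two-finger parallel gripper is mounted at the origin on the work surface. World frame = base frame: x ahead of the robot, y to its left, z up, the work surface at z = 0. Lengths are in mm, angles in rad, forces in N, time in s.
With the tool pointing down it reaches from about 275 to 725 mm from the base axis. Payload 5.6 kg.
Tool frame: the origin (TCP) lies between the finger pads; the fingertips stand 11 mm ahead of it and the grasp point (between the pads) lies 8 mm behind it; z points along the fingers, y is the line along which they close (so a half turn about z gives the same grasp; the last joint's range is limited). The gripper opens to 85 mm and grips with 20 to 120 N. Pads are 22 mm wide; open, the fingers measure 114 mm over their backs; the gripper's body (76 mm by 85 mm) begins 54 mm behind the grasp point. The pads swing forward as they close: fully open they stand 13 mm farther back than shut.
Start: joints at [1.599, 0.255, 0.108, 0, -1.424, -0.285], TCP at [139.665, 531.965, 242.283] pointing down, gripper open.
Joint ranges: [-2.95, 2.95], [-1.21, 1.97], [-1.09, 1.5], [-2.87, 1.71], [-2.94, -0.07], [-3.05, 3.05]. Speed limits (rad/s): [2.57, 2.57, 3.14, 3.14, 3.14, 3.14].

INTERFACE

Orientations are given as a unit quaternion [x, y, z, w].
In Python, from plant import manip gives the robot as it stands.
- The arm moves only by the tool carry_out, never from a script. Its argument "plan" is a list of rows, each a list of 7 numbers: the shift along the tool's x, y, z in cm, then the turn, a rotation vector about the tool's x, y, z in rad, then the opening, from -1 (shut) to 1 (fully open). In form: [[tx, ty, tz, wx, wy, wz, jaw], ...]. A call has 1 to 12 rows; each row is the pose to reach, as a shift and turn from the pose commanded when the call began, along the tool's axes at that moment; what a row does not reach only later rows make up. A row lasts 1/12 s, in which the tool goes at most 41.7 mm and 7.16 degrees, less where a joint would pass 70% of its speed; a pose out of reach is approached as far as the arm can. A call with a gripper value outside its range is refused whole. The fingers move at their own pace and stop on an object; "newtons" is the grip in N (left out, the last holds). Time passes only in rows, so rows that repeat a pose let the fingers close. It gives the time, the measured TCP pose, the force, the opening and the grip force at its end, in the units of the state.
- manip.state(): the state, without advancing time (a new reading comes with each control period).
- manip.grab_frame(name): name is "side" or "top"; returns (picture, depth): 420x560x3 uint8, red, green, blue; 420x560 float32, mm along the optical axis (not along the pixel's ray), 0 where there is no reading.
- manip.camera_info(name): a dict with "fx", "fy", "cx", "cy" (pixels), "R" (3x3) and "t" (3): a world point X has camera coordinates R X + t. Camera axes: x right, y down, z forward; pixel columns grow to the right and rows downward; lengths in mm; the calibration is good to about 2 mm. A picture is of the moment at which its call begins. camera_info takes no time and is no camera call.
- manip.sign_off(): hands the job in; it is judged then, once.
The state is a dict: "time_s": time; "joint_positions": joint angles; "qvel": joint speeds; "effort": joint torques, N m; "position": TCP position; "tool_rot": TCP orientation; "ft_force": force on the tool from outside, world axes, zero at the start; "ft_torque": the same for the moment, N m; "width": finger opening in mm; "gripper_force": force on a finger pad.
Only numpy, scipy, OpenCV 4.12 (cv2) and the standard library are available. Lean on these libraries where they do the work, as an engineer would, in place of code of your own. Each camera call takes 0.05 s, during which the arm holds its last target. There are 200 camera calls.

TASK

Take the steel cup by its handle and tip the four grinding balls out of it into the ultrasonic bath, spilling none, then stand the empty cup upright on its white tile and let go of it. Only then slide the block-shaped level fader on the grey generator until its middle is abreast of the tip of the small grey steel arrow beside its track. Leave the other, round-knobbed fader where it is, and knock over neither the flask nor the jar.

Things in the scene. Friction and masses are not known exactly. Their poses are not given: they have to be found in the camera images.
- cup: Open round steel cup, wider at the top: foot 60 mm, rim 88 mm across (outside), 58 mm high, wall 4 mm, floor 6 mm thick; about 0.2 kg. A straight round dark bar handle, 16 mm thick, sticks out level from its side along the cup's own -x, from 39 to 122 mm from the cup's axis, its centre line 45 mm above the underside. Origin: centre of the underside; z is the cup's axis, pointing out of the mouth.
- cup_grip (a point): Point on the handle's centre line, 85 mm from the cup's axis and 45 mm above its underside: where to take hold. x points along the handle towards the cup.
- cup_rim (a point): Centre of the cup's mouth, 58 mm above its underside.
- ball0_center (a point): Centre of one of the four white ceramic grinding balls, 20 mm across, 25 g, lying in the cup at the start.
- ball1_center (a point): Centre of one of the four white ceramic grinding balls, 20 mm across, 25 g, lying in the cup at the start.
- ball2_center (a point): Centre of one of the four white ceramic grinding balls, 20 mm across, 25 g, lying in the cup at the start.
- ball3_center (a point): Centre of one of the four white ceramic grinding balls, 20 mm across, 25 g, lying in the cup at the start.
- tile: White square tile, 140 x 140 x 6 mm, fixed on the bench; the cup starts on it. Origin: centre of the underside, so its top is 6 mm above.
- bath: Ultrasonic bath, a white open-topped box with a steel lining, fixed: outside 200 (x) x 170 (y) x 110 mm high, walls 12 mm, so the opening is 176 x 146 mm and 75 mm deep. Origin: centre of the underside, at bench height.
- bath_floor (a point): Centre of the bath's inner floor, 35 mm above the bench.
- bath_mouth (a point): Centre of the bath's opening, 110 mm above the bench.
- generator: Grey control unit, 170 (x) x 180 (y) x 50 mm, fixed. Two aluminium fader strips, 60 x 150 x 12 mm, lie side by side on its top, running along its own y; which strip is nearer the robot changes. Origin: centre of the underside.
- level (a joint): Position of the level fader, the one with the broad black block grip (28 mm across the track, 20 mm along it, 38 mm tall), beside whose track the pointer sits. 0 to 0.100 m; it grows towards the generator's +y. It slides stiffly (about 1.5 N) and stays where it is left.
- level_top (a point): Centre of the top of the level fader's grip, 38 mm above the bottom of the grip and 100.5 mm above the bench; y points along the track (the way the joint grows). A thin white line across the grip's top marks its middle.
- pointer_tip (a point): Tip of the small grey steel arrow, 14 mm long, 14 mm wide and 6 mm high, fixed on the far (+x) side of the level fader's strip; it points at the track. Its y is parallel to the track. The grip is set when its middle is abreast of this tip, that is at the same y.
- timer_top (a point): Top of the other fader's grip, a small round knob (16 mm across, 25 mm tall) on the other strip: not to be moved.
- flask: Conical glass flask, 72 mm across, 105 mm high, loose; a bystander. Origin: centre of the underside.
- jar: Small amber jar, 52 mm across, 60 mm high, loose; a bystander. Origin: centre of the underside.
Things that resemble listed ones, but are neither listed nor needed, are in the scene too. Several things have the shape of the tile; the one meant has the colours described above.

How it is judged:
By the outcome, as a careful person would: the job done as asked, in the order asked, and still so for the second after the job is handed in, with the robot touching nothing.
It also fails if it takes over 61 s, if anything falls off the work surface, if the arm or the gripper's body presses on something with over 40 N, if the wrist force passes 120 N, or if a joint passes its speed limit or range.

## Working session

There is one attempt and no reset: what is moved stays moved. The work goes in short steps, Python scripts to look and compute and a tool call to move; the robot and the scene stay as the last step left them, time stands still between calls to the robot, and variables do not carry over. Pictures are saved under pics/ and viewed, at most 10 in all, crops included, and the job is handed in when it is done.

Besides the shell and the picture viewer there is one more tool, called by a JSON object that holds its "op" and its "data", one argument or row to a line. carry_out: Moves the arm, as the interface text tells. Its arguments: {"type":"object","properties":{"plan":{"type":"array"},"newtons":{"type":"number"}},"required":["plan"]}

```bash
mkdir -p pics; ls
python3 - <<'E'
from plant import manip
import cv2,numpy as np
for n in("top","side"):
    p,d=manip.grab_frame(n); cv2.imwrite(f"pics/{n}0.png",p[:,:,::-1]); np.save(f"pics/{n}0.npy",d); np.save(f"pics/{n}0p.npy",p)
    c=manip.camera_info(n); print(n,c["fx"],c["cx"],c["cy"],np.round(c["R"],3).tolist(),np.round(c["t"],1), np.round(-np.array(c["R"]).T@c["t"]))
print(manip.state())
E
```

```text
pics
top 455.9070330337004 283.39626493515067 204.4218361210457 [[0.023, -1.0, -0.002], [-0.995, -0.022, -0.102], [0.102, 0.005, -0.995]] [-182.7  524.2 1388.5] [ 384. -178. 1434.]
side 434.4997890476374 283.2557229487902 217.0888104950467 [[-0.999, -0.033, 0.005], [-0.025, 0.649, -0.761], [0.022, -0.76, -0.649]] [ 489.8  209.  1102.7] [470. 719. 872.]
{'time_s': 0.1, 'joint_positions': array([ 1.59857787e+00,  2.55691690e-01,  1.07156902e-01, -3.94190827e-04,
       -1.42389298e+00, -2.84617383e-01]), 'qvel': array([ 0.00086898, -0.00185169,  0.00306799,  0.00096435, -0.0011625 ,
       -0.00032201]), 'effort': array([-3.12551958e-03, -3.87603557e+01,  2.38469660e+01,  5.37791714e+00,
       -3.85866544e-03, -4.76257966e-06]), 'position': array([139.55073497, 531.57921403, 241.49753261]), 'tool_rot': array([ 9.91761680e-01, -1.28093973e-01, -6.56783192e-05,  8.36114348e-04]), 'ft_force': array([-0.49003445,  0.27061663, -0.36847767]), 'ft_torque': array([ 0.05289918, -0.00286569, -0.01360484]), 'gripper_force': 0.0, 'width': 85.60888254671995}
```

View pics/top0.png

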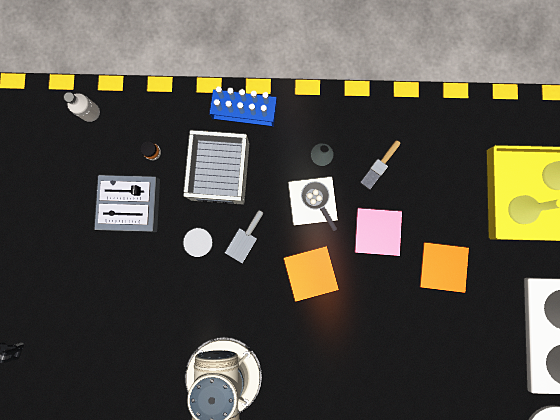

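View pics/side0.png

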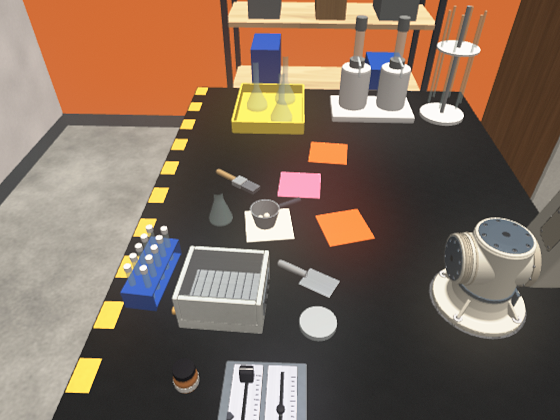

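The top view shows the cup at (315,195) with its handle to (335,228), the bath at (216,167), the generator at (126,203), the flask at (321,154) and the jar at (150,152). The side view agrees. Next I measure.

```bash
cat > h.py <<'E'
from plant import manip
import numpy as np,cv2
from scipy.spatial.transform import Rotation as Rn
def cloud(n,d):
    c=manip.camera_info(n); v,u=np.mgrid[:d.shape[0],:d.shape[1]]
    P=np.stack([(u-c["cx"])/c["fx"]*d,(v-c["cy"])/c["fy"]*d,d],-1)
    return (P-np.array(c["t"]))@np.array(c["R"])
def onplane(n,u,v,z):
    c=manip.camera_info(n);R=np.array(c["R"]);o=-R.T@np.array(c["t"])
    r=R.T@np.array([(u-c["cx"])/c["fx"],(v-c["cy"])/c["fy"],1]); return o+r*(z-o[2])/r[2]
E
python3 - <<'E'
from h import *
d=np.load("pics/top0.npy");p=np.load("pics/top0p.npy");W=cloud("top",d)
def rect(name,u0,u1,v0,v1,z0,z1):
    w=W[v0:v1,u0:u1].reshape(-1,3); w=w[(w[:,2]>z0)&(w[:,2]<z1)]
    r=cv2.minAreaRect(w[:,:2].astype(np.float32)); print(name,len(w),np.round(r[0],1),np.round(r[1],1),round(r[2],2),"z",np.round(np.median(w[:,2]),1),"mean",np.round(w.mean(0),1))
rect("gen",85,170,165,240,40,56)
rect("genstrips",85,170,165,240,57,66)
rect("lev",85,170,165,240,90,110)
rect("timer",85,170,165,240,75,90)
rect("bath",175,260,120,210,100,116)
rect("cuprim",290,345,170,235,50,75)
rect("cupall",290,345,170,235,30,75)
rect("flask",305,340,138,170,15,130)
rect("jar",135,165,138,165,40,75)
rect("dish",180,215,225,260,8,100)
rect("spat",220,270,205,265,8,100)
rect("tile",285,342,170,235,3,9)
rect("rack",205,280,85,130,10,150)
a=cv2.resize(p[170:235,90:165],None,fx=5,fy=5,interpolation=3)
b=cv2.resize(p[170:235,285:345],None,fx=5,fy=5,interpolation=3)
cv2.imwrite("pics/crop.png",np.hstack([a,b])[:,:,::-1])
E
```

```text
gen 1265 [520.7 313.4] [182.7 170.4] 89.8 z 50.6 mean [517.6 302.6  50.4]
genstrips 1562 [520.6 311.7] [161.7 167.7] 2.14 z 62.5 mean [517.9 313.2  62.3]
lev 82 [520.6 299. ] [ 28.4 116.5] 50.66 z 100.1 mean [547.2 277.3  99.3]
timer 31 [518.9 299. ] [ 18.4 118.5] 45.13 z 84.5 mean [515.1 304.2  84.5]
bath 1080 [632.4  33.6] [171.4 200.4] 87.01 z 110.1 mean [632.4  32.9 109.8]
cuprim 339 [ 519.9 -273.8] [158.8  86.3] 12.84 z 60.0 mean [ 529.5 -283.5   59.9]
cupall 518 [ 519.9 -273.8] [158.8  86.3] 12.84 z 56.4 mean [ 539.7 -278.5   52.4]
flask 304 [ 690.7 -288. ] [63.1 66.6] 2.89 z 42.6 mean [ 684.3 -286.4   45.4]
jar 200 [688.7 250. ] [47.1 44.4] 57.77 z 60.0 mean [687.5 248.3  59.6]
dish 668 [407.1  99.9] [108.7  88.6] 84.63 z 16.6 mean [406.   92.9  16.7]
spat 233 [422.4 -55.3] [146.2 139.8] 16.11 z 15.7 mean [449.5 -65.9  15.4]
tile 1179 [ 541.  -264.5] [203.4 177.7] 1.27 z 5.6 mean [ 537.5 -258.5    5.7]
rack 1833 [835.3 -38.3] [205.3 109.5] 88.47 z 60.4 mean [826.4 -40.5  71.2]
```

View pics/crop.png

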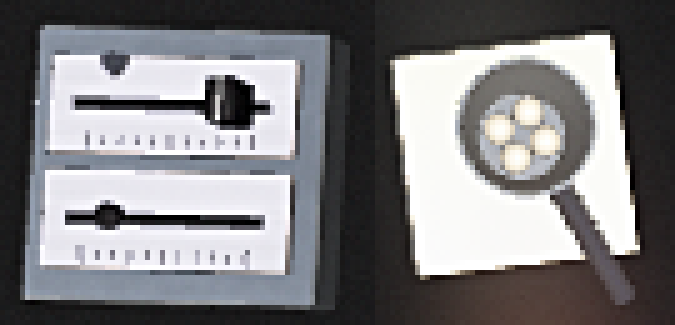

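The left crop shows the arrow tip at crop (116,75), which is full-image (113.2,185), and the block at (135.8,190). In the right crop the rim centre is at (315.4,195.4) and the handle end near (335,230).

Run:
```python
from h import *
from scipy.optimize import least_squares
d=np.load("pics/top0.npy");W=cloud("top",d)
w=W[170:240,285:345].reshape(-1,3)
print("rimpix",onplane("top",315.4,195.4,64).round(1),"handle end",onplane("top",335,229,51).round(1))
r=w[(w[:,2]>58)&(w[:,2]<70)&(w[:,0]>490)]
f=least_squares(lambda q:np.hypot(r[:,0]-q[0],r[:,1]-q[1])-42,[541,-265],loss="soft_l1"); c=f.x; print("rim fit",c.round(1),f.cost)
q=w[(w[:,2]>45)&(w[:,2]<64)]; D=np.hypot(*(q[:,:2]-c).T); h=q[(D>50)&(D<118)]
m=h.mean(0); v=np.linalg.svd(h[:,:2]-m[:2])[2][0]; v*=-np.sign(v@(m[:2]-c)); print("handle",len(h),m.round(1),"dir to cup",v.round(3),np.degrees(np.arctan2(v[1],v[0])).round(1),"yaw via axis",np.degrees(np.arctan2(*(c-m[:2])[::-1])).round(1))
print("grip",(c-85*v).round(1), "maxD handle",D.max().round(1))
print("tip",onplane("top",113.2,185,68).round(1),"lev",onplane("top",135.8,190,100.5).round(1))
for a,b in(((75,103),(270,107)),((65,217),(265,222)),((50,60),(298,65)),((50,155),(295,160))):
    A,B=[onplane("top",90+x/5,170+y/5,62)for x,y in(a,b)]; t=A-B; print("track dir",np.degrees(np.arctan2(-t[0],t[1])).round(2),A.round(1),B.round(1))
L=W[165:240,85:170].reshape(-1,3);L=L[(L[:,2]>95)&(L[:,2]<106)&(L[:,0]>530)];print("lev",L.mean(0).round(1),L.min(0).round(1),L.max(0).round(1))
print(manip.state()["tool_rot"], Rn.from_quat(manip.state()["tool_rot"]).as_matrix().round(3).tolist())
d=np.load("pics/side0.npy");p=np.load("pics/side0p.npy");S=cloud("side",d)
s=S[195:245,230:310].reshape(-1,3);s=s[(s[:,2]>58)&(s[:,2]<72)];print("side rim",len(s),s.min(0).round(1),s.max(0).round(1))
cv2.imwrite("pics/sidegen.png",cv2.resize(p[355:420,210:315],None,fx=6,fy=6,interpolation=3)[:,:,::-1])
```

```text
rimpix [ 554.  -267.3   64. ] handle end [ 454.3 -329.2   51. ]
rim fit [ 553.8 -266.3] 663.1162821193493
handle 116 [ 481.5 -310.1   57.8] dir to cup [0.851 0.525] 31.6 yaw via axis 31.2
grip [ 481.5 -310.9] maxD handle 120.3
tip [571.6 345.5  68. ] lev [553.7 265.4 100.5]
track dir 0.09 [554.7 371.7  62. ] [554.9 253.   62. ]
track dir -0.15 [485.1 373.4  62. ] [484.8 252.3  62. ]
track dir 0.11 [580.7 388.6  62. ] [581.  237.4  62. ]
track dir 0.1 [522.6 384.9  62. ] [522.8 236.1  62. ]
lev [555.1 270.3 100.9] [541.6 260.4  95.1] [568.9 280.6 105.1]
[ 9.91761680e-01 -1.28093973e-01 -6.56783192e-05  8.36114348e-04] [[0.967, -0.254, -0.0], [-0.254, -0.967, -0.002], [0.0, 0.002, -1.0]]
side rim 131 [ 453.2 -323.    58. ] [ 597.2 -221.1   68.3]
```

View pics/sidegen.png

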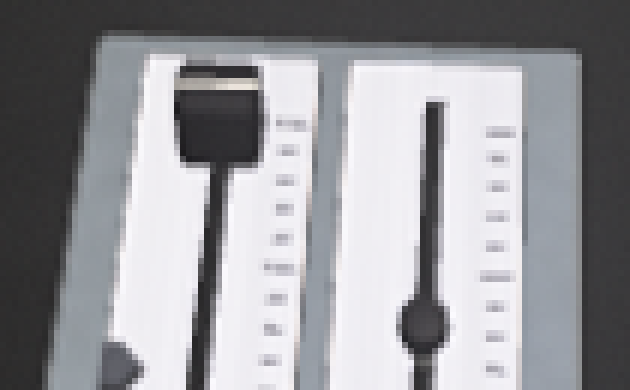

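The side crop shows the block with its white line at (222,85), the arrow tip near (145,365), and the round knob at (425,325). I move over the bath first, to try the roll with the hand empty.

{"op": "carry_out", "data": {
  "plan": [
    [52,37.9,2,0,0,-0.257,1],
    [52,37.9,2,0,0,-0.257,1],
    [52,37.9,2,0,0,-0.257,1],
    [52,37.9,2,0,0,-0.257,1],
    [52,37.9,2,0,0,-0.257,1],
    [52,37.9,2,0,0,-0.257,1],
    [52,37.9,2,0,0,-0.257,1],
    [52,37.9,2,0,0,-0.257,1],
    [52,37.9,2,0,0,-0.257,1],
    [52,37.9,2,0,0,-0.257,1],
    [52,37.9,2,0,0,-0.257,1],
    [52,37.9,2,0,0,-0.257,1]
  ]
}}

```text
time_s: 1.1
position: [456.2, 142.7, 226.6]
tool_rot: [1.0, 0.0, -0.0, -0.0]
ft_force: [0.9, 0.2, 0.7]
width: 85.2
gripper_force: 0.0
```

```bash
cat >> h.py <<'E'
def to(p,yaw=None,roll=0,R=None):
    """shift (cm) and rotvec from the present pose to p; roll about tool x, applied after yaw with tool down"""
    s=manip.state();R0=Rn.from_quat(s["tool_rot"])
    if R is None: R=Rn.from_euler("z",yaw,degrees=True)*Rn.from_euler("x",180+roll,degrees=True)
    print("t",round(s["time_s"],2),"pos",s["position"].round(1),"eul",R0.as_euler("ZYX",degrees=True).round(1),"q",s["joint_positions"].round(2),"w",round(s["width"],1),"gf",round(s["gripper_force"],1),"F",s["ft_force"].round(1))
    print("MOVE",(R0.inv().apply(np.array(p)-s["position"])/10).round(2),(R0.inv()*R).as_rotvec().round(3))
E
python3 -c "
from h import *
to([547,33,220],0)
print(onplane('side',233.75,415.4,68))"
```

```text
t 1.1 pos [456.2 142.7 226.6] eul [   0.    0. -180.] q [ 0.63  0.12 -0.1  -0.   -1.35  0.94] w 85.2 gf 0.0 F [0.9 0.2 0.7]
MOVE [ 9.08 10.98  0.65] [-0.  0.  0.]
[570.90737796 347.35330871  68.        ]
```

{"op": "carry_out", "data": {
  "plan": [
    [9.1,11,0.7,0,0,0,1],
    [9.1,11,0.7,0,0,0,1],
    [9.1,11,0.7,0,0,0,1],
    [9.1,11,0.7,0,0,0,1],
    [9.1,11,0.7,1.7,0,0,1],
    [9.1,11,0.7,1.7,0,0,1],
    [9.1,11,0.7,1.7,0,0,1],
    [9.1,11,0.7,1.7,0,0,1],
    [9.1,11,0.7,1.7,0,0,1],
    [9.1,11,0.7,1.7,0,0,1],
    [9.1,11,0.7,1.7,0,0,1],
    [9.1,11,0.7,1.7,0,0,1]
  ]
}}

```text
time_s: 2.1
position: [547.1, 33.7, 220.7]
tool_rot: [0.876, 0.0, 0.002, -0.482]
ft_force: [-0.3, 0.7, -1.1]
width: 85.3
gripper_force: 0.0
```

```bash
python3 -c "
from h import *
to([547,33,220],0,100)"
```

```text
t 2.1 pos [547.1  33.7 220.7] eul [-1.000e-01 -2.000e-01 -1.224e+02] q [-0.3   0.46  0.26 -0.95 -1.7   1.91] w 85.3 gf 0.0 F [-0.3  0.7 -1.1]
MOVE [-0.01  0.1  -0.03] [ 0.74  -0.002  0.003]
```

{"op": "carry_out", "data": {
  "plan": [
    [0,0,0,0.74,0,0,1],
    [0,0,0,0.74,0,0,1],
    [0,0,0,0.74,0,0,1],
    [0,0,0,0.74,0,0,1],
    [0,0,0,0.74,0,0,1],
    [0,0,0,0.74,0,0,1],
    [0,0,0,0.74,0,0,1]
  ]
}}

```text
time_s: 2.68
position: [545.8, 34.3, 214.2]
tool_rot: [-0.64, 0.006, 0.004, 0.768]
ft_force: [-0.4, 1.1, -1.7]
width: 85.4
gripper_force: 0.0
```

```bash
python3 -c "
from h import *
to([481.5,-310.9,150],31.4)"
```

```text
t 2.68 pos [545.8  34.3 214.2] eul [ -0.1   0.8 -79.7] q [-0.49  0.82  0.22 -1.45 -2.07  2.14] w 85.4 gf 0.0 F [-0.4  1.1 -1.7]
MOVE [ -6.28   0.21 -35.14] [-1.706 -0.47  -0.413]
```

{"op": "carry_out", "data": {
  "plan": [
    [-6.3,-4.7,-34.2,-1.706,-0.47,-0.413,1],
    [-6.3,-4.7,-34.2,-1.706,-0.47,-0.413,1],
    [-6.3,-4.7,-34.2,-1.706,-0.47,-0.413,1],
    [-6.3,-4.7,-34.2,-1.706,-0.47,-0.413,1],
    [-6.3,-4.7,-34.2,-1.706,-0.47,-0.413,1],
    [-6.3,-4.7,-34.2,-1.706,-0.47,-0.413,1],
    [-6.3,-4.7,-34.2,-1.706,-0.47,-0.413,1],
    [-6.3,-4.7,-34.2,-1.706,-0.47,-0.413,1],
    [-6.3,-4.7,-34.2,-1.706,-0.47,-0.413,1],
    [-6.3,-4.7,-34.2,-1.706,-0.47,-0.413,1],
    [-6.3,-4.7,-34.2,-1.706,-0.47,-0.413,1],
    [-6.3,-4.7,-34.2,-1.706,-0.47,-0.413,1]
  ]
}}

```text
time_s: 3.68
position: [484.8, -312.3, 211.6]
tool_rot: [0.962, 0.236, 0.007, -0.14]
ft_force: [1.0, 1.8, -0.0]
width: 85.5
gripper_force: 0.0
```

```bash
python3 -c "
from h import *
to([481.5,-310.9,120],31.4)"
```

```text
t 3.68 pos [ 484.8 -312.3  211.6] eul [  27.    -4.6 -164.5] q [-0.45  0.46  0.39 -0.23 -1.66  2.5 ] w 85.5 gf 0.0 F [ 1.   1.8 -0. ]
MOVE [-0.97  2.17  8.86] [-0.267 -0.09  -0.066]
```

{"op": "carry_out", "data": {
  "plan": [
    [-0.97,2.17,8.86,-0.267,-0.09,-0.066,1],
    [-0.97,2.17,8.86,-0.267,-0.09,-0.066,1],
    [-0.97,2.17,8.86,-0.267,-0.09,-0.066,1],
    [-0.97,2.17,8.86,-0.267,-0.09,-0.066,1],
    [-0.97,2.17,8.86,-0.267,-0.09,-0.066,1],
    [-0.97,2.17,8.86,-0.267,-0.09,-0.066,1]
  ]
}}

```text
time_s: 4.18
position: [481.4, -308.7, 120.0]
tool_rot: [0.963, 0.27, -0.0, -0.004]
ft_force: [1.1, -1.4, 0.7]
width: 85.2
gripper_force: 0.0
```

```bash
python3 -c "
from h import *
to([481.5,-310.9,43],31.4)
p,d=manip.grab_frame('side');a=p[120:260,190:350];cv2.imwrite('pics/hand.png',cv2.resize(a,None,fx=4,fy=4,interpolation=3)[:,:,::-1])"
```

```text
t 4.18 pos [ 481.4 -308.7  120. ] eul [ 3.140e+01 -1.000e-01 -1.795e+02] q [-0.3   0.37 -0.05 -0.01 -1.16  2.42] w 85.2 gf 0.0 F [ 1.1 -1.4  0.7]
MOVE [-0.13  0.26  7.7 ] [-0.008 -0.002 -0.001]
```

View pics/hand.png

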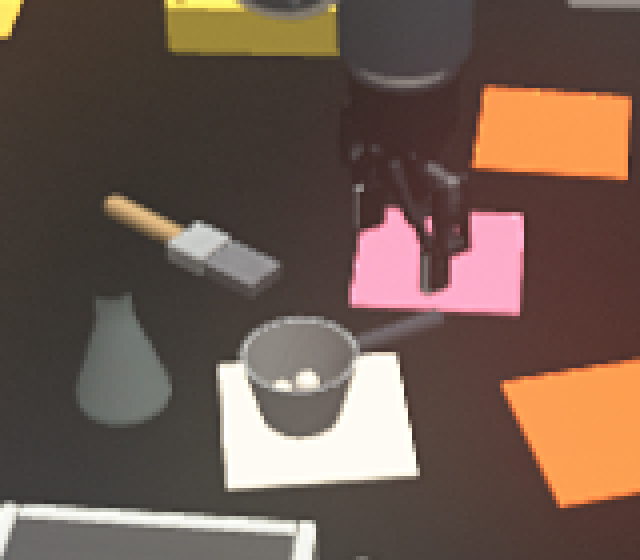

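The fingers (crop 370 to 440, 290) straddle the handle near (400,330). I go down and close.

{"op": "carry_out", "data": {
  "plan": [
    [-0.13,0.26,4,-0.008,0,0,1],
    [-0.13,0.26,6.5,-0.008,0,0,1],
    [-0.13,0.26,7.7,-0.008,0,0,1],
    [-0.13,0.26,7.7,-0.008,0,0,1],
    [-0.13,0.26,7.7,-0.008,0,0,-1],
    [-0.13,0.26,7.7,-0.008,0,0,-1],
    [-0.13,0.26,7.7,-0.008,0,0,-1],
    [-0.13,0.26,7.7,-0.008,0,0,-1],
    [-0.13,0.26,7.7,-0.008,0,0,-1],
    [-0.13,0.26,7.7,-0.008,0,0,-1],
    [-0.13,0.26,7.7,-0.008,0,0,-1],
    [-0.13,0.26,7.7,-0.008,0,0,-1]
  ],
  "newtons": 70
}}

```text
time_s: 5.23
position: [479.7, -310.4, 40.5]
tool_rot: [0.963, 0.27, -0.001, -0.002]
ft_force: [0.2, -2.3, 2.5]
width: 14.1
gripper_force: 68.1
```

```bash
python3 -c "
from h import *
to([481.5,-310.9,220],31.4)"
```

```text
t 5.23 pos [ 479.7 -310.4   40.5] eul [  31.3    0.  -179.8] q [-0.3   0.44 -0.16 -0.   -0.97  2.42] w 14.1 gf 68.1 F [ 0.2 -2.3  2.5]
MOVE [  0.12   0.06 -17.95] [-0.004  0.    -0.001]
```

{"op": "carry_out", "data": {
  "plan": [
    [0,0,-0.5,0,0,0,-1],
    [0,0,-1.5,0,0,0,-1],
    [0,0,-3,0,0,0,-1],
    [0,0,-5,0,0,0,-1],
    [0,0,-7.5,0,0,0,-1],
    [0,0,-10,0,0,0,-1],
    [0,0,-12.5,0,0,0,-1],
    [0,0,-15,0,0,0,-1],
    [0,0,-17,0,0,0,-1],
    [0,0,-18,0,0,0,-1],
    [0,0,-18,0,0,0,-1]
  ]
}}

```text
time_s: 6.15
position: [480.5, -311.1, 222.4]
tool_rot: [0.963, 0.27, 0.0, -0.001]
ft_force: [-0.3, 0.5, -2.9]
width: 14.0
gripper_force: 68.3
```

```bash
python3 -c "
from h import *
to([541,65,220],0)
p,d=manip.grab_frame('side');a=p[100:250,190:350];cv2.imwrite('pics/lift.png',cv2.resize(a,None,fx=4,fy=4,interpolation=3)[:,:,::-1])"
```

```text
t 6.15 pos [ 480.5 -311.1  222.4] eul [ 3.130e+01 -1.000e-01 -1.798e+02] q [-0.3   0.31  0.13 -0.   -1.39  2.42] w 14.0 gf 68.3 F [-0.3  0.5 -2.9]
MOVE [ 24.72 -28.98   0.34] [-0.003 -0.     0.547]
```

View pics/lift.png

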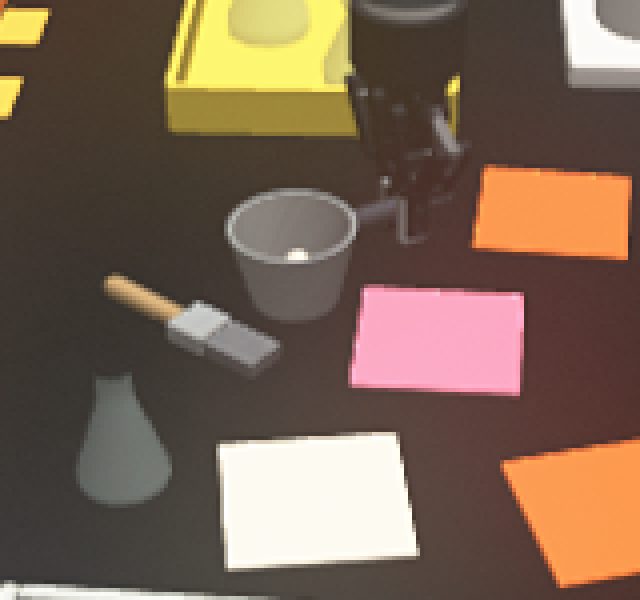

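The cup hangs level from the handle (crop 380,210) with the balls inside. I carry it to the bath.

{"op": "carry_out", "data": {
  "plan": [
    [0.25,-0.3,0,0,0,0.01,-1],
    [1,-1.2,0,0,0,0.02,-1],
    [2.2,-2.6,0,0,0,0.05,-1],
    [4,-4.6,0,0,0,0.09,-1],
    [5.9,-7,0.1,0,0,0.13,-1],
    [8.2,-9.6,0.1,0,0,0.18,-1],
    [10.4,-12.2,0.1,0,0,0.23,-1],
    [12.6,-14.8,0.1,0,0,0.28,-1],
    [14.8,-17.4,0.2,0,0,0.33,-1],
    [16.7,-19.6,0.2,0,0,0.37,-1],
    [18.3,-21.4,0.2,0,0,0.4,-1],
    [19.5,-22.8,0.2,0,0,0.43,-1]
  ]
}}

```text
time_s: 7.2
position: [526.8, -12.1, 216.7]
tool_rot: [0.998, 0.058, -0.004, -0.003]
ft_force: [1.3, -0.2, -3.6]
width: 13.9
gripper_force: 68.3
```

```bash
python3 -c "
from h import *
to([541,65,220],0)"
```

```text
t 7.2 pos [526.8 -12.1 216.7] eul [   6.6    0.4 -179.7] q [ 0.27  0.22  0.01 -0.01 -1.36  1.42] w 13.9 gf 68.3 F [ 1.3 -0.2 -3.6]
MOVE [ 2.3 -7.5 -0.3] [-0.005  0.008  0.116]
```

{"op": "carry_out", "data": {
  "plan": [
    [0.5,-2.1,0.1,0,0,0.04,-1],
    [1.1,-4,0.4,0,0,0.07,-1],
    [1.6,-6,0.8,0,0,0.1,-1],
    [2,-7.6,1.2,0,0,0.116,-1],
    [2.2,-8.6,1.5,0,0,0.116,-1],
    [2.3,-9,1.7,0,0,0.116,-1],
    [2.3,-9,1.7,0,0,0.116,-1],
    [2.3,-9,1.7,0.05,0,0.116,-1],
    [2.3,-9,1.7,0.14,0,0.116,-1],
    [2.3,-9,1.7,0.24,0,0.116,-1],
    [2.3,-9,1.7,0.34,0,0.116,-1],
    [2.3,-9,1.7,0.44,0,0.116,-1]
  ]
}}

```text
time_s: 8.2
position: [540.5, 76.5, 203.4]
tool_rot: [0.975, -0.001, -0.013, -0.222]
ft_force: [-0.1, -0.1, -3.9]
width: 14.0
gripper_force: 68.6
```

```bash
python3 -c "
from h import *
to([541,80,202],0,95)"
```

```text
t 8.2 pos [540.5  76.5 203.4] eul [   0.3    1.5 -154.4] q [ 0.12  0.29  0.14 -0.45 -1.41  1.52] w 14.0 gf 68.6 F [-0.1 -0.1 -3.9]
MOVE [ 0.05 -0.25  0.28] [ 1.211  0.018 -0.022]
```

{"op": "carry_out", "data": {
  "plan": [
    [0,-0.2,0.2,0.08,0,0,-1],
    [0,-0.2,0.2,0.16,0,0,-1],
    [0,-0.2,0.2,0.24,0,-0.01,-1],
    [0,-0.2,0.2,0.32,0,-0.01,-1],
    [0,-0.2,0.2,0.4,0.01,-0.01,-1],
    [0,-0.2,0.2,0.48,0.01,-0.01,-1],
    [0,-0.2,0.2,0.55,0.01,-0.02,-1],
    [0,-0.2,0.2,0.61,0.01,-0.02,-1],
    [0,-0.2,0.2,0.67,0.01,-0.02,-1],
    [0,-0.2,0.2,0.73,0.01,-0.02,-1],
    [0,-0.2,0.2,0.79,0.01,-0.02,-1],
    [0,-0.2,0.2,0.85,0.02,-0.02,-1]
  ]
}}

```text
time_s: 9.2
position: [540.4, 78.3, 200.7]
tool_rot: [0.798, -0.0, -0.001, -0.602]
ft_force: [0.2, 0.3, -4.0]
width: 13.9
gripper_force: 69.2
```

```bash
python3 -c "
from h import *
to([541,80,202],0,95)"
```

```text
t 9.2 pos [540.4  78.3 200.7] eul [ 0.000e+00  1.000e-01 -1.059e+02] q [-0.35  0.58  0.17 -1.17 -1.77  2.06] w 13.9 gf 69.2 F [ 0.2  0.3 -4. ]
MOVE [ 0.06 -0.17  0.13] [ 0.365  0.    -0.001]
```

{"op": "carry_out", "data": {
  "plan": [
    [0,-0.1,0.1,0.06,0,0,-1],
    [0,-0.1,0.1,0.11,0,0,-1],
    [0,-0.1,0.1,0.16,0,0,-1],
    [0,-0.1,0.1,0.21,0,0,-1],
    [0,-0.1,0.1,0.26,0,0,-1],
    [0,-0.1,0.1,0.31,0,0,-1],
    [0,-0.1,0.1,0.36,0,0,-1],
    [0,-0.1,0.1,0.36,0,0,-1],
    [0,-0.1,0.1,0.36,0,0,-1],
    [0,-0.1,0.1,0.36,0,0,-1],
    [0,-0.1,0.1,0.36,0,0,-1],
    [0,-0.1,0.1,0.36,0,0,-1]
  ]
}}

```text
time_s: 10.2
position: [540.3, 81.3, 202.9]
tool_rot: [-0.678, -0.001, 0.001, 0.735]
ft_force: [0.5, 0.2, -2.0]
width: 14.0
gripper_force: 69.1
```

```bash
python3 -c "
from h import *
to([541,80,202],0,0)
p,d=manip.grab_frame('side');q,d=manip.grab_frame('top')
a=cv2.resize(p[170:350,140:290],None,fx=3,fy=3,interpolation=3);b=cv2.resize(q[90:240,160:260],(360,540),interpolation=3);cv2.imwrite('pics/pour.png',np.hstack([a[:540],b[:a.shape[0]]])[:,:750,::-1])"
```

```text
t 10.2 pos [540.3  81.3 202.9] eul [  0.1  -0.  -85.4] q [-0.42  0.76  0.16 -1.4  -1.96  2.19] w 14.0 gf 69.1 F [ 0.5  0.2 -2. ]
MOVE [ 0.07  0.08 -0.14] [-1.652e+00  1.000e-03  2.000e-03]
```

View pics/pour.png

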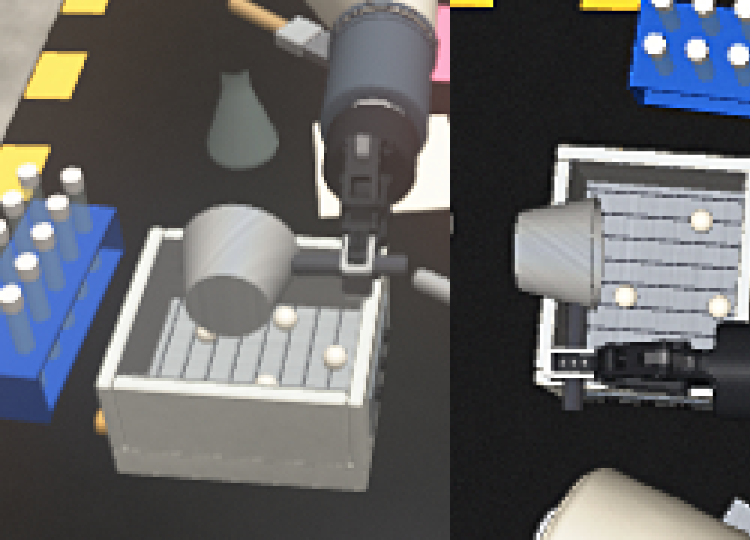

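All four balls lie in the bath: side crop (205,333), (285,316), (335,355), (265,380). The cup is empty. I take it back.

```bash
python3 -c "
from h import *
to([480.5,-310.9,222],31.3)"
```

```text
t 10.3 pos [540.2  81.5 202.7] eul [  0.1   0.  -85.3] q [-0.42  0.76  0.16 -1.4  -1.96  2.19] w 13.9 gf 69.1 F [ 0.1 -0.  -3. ]
MOVE [ -6.06  -5.12 -38.94] [-1.607 -0.448 -0.413]
```

{"op": "carry_out", "data": {
  "plan": [
    [-0.1,-0.3,-0.8,-0.05,-0.013,-0.012,-1],
    [-0.5,-0.6,-3,-0.13,-0.036,-0.033,-1],
    [-1,-1,-6,-0.24,-0.067,-0.062,-1],
    [-1.5,-1.3,-9.5,-0.36,-0.1,-0.093,-1],
    [-2,-1.7,-13,-0.48,-0.134,-0.123,-1],
    [-2.5,-2.1,-16.3,-0.6,-0.167,-0.154,-1],
    [-3,-2.5,-19.5,-0.72,-0.2,-0.185,-1],
    [-3.5,-2.9,-22.6,-0.84,-0.234,-0.216,-1],
    [-4,-3.3,-25.7,-0.96,-0.268,-0.247,-1],
    [-4.5,-3.8,-28.8,-1.08,-0.3,-0.278,-1],
    [-5,-4.2,-31.8,-1.2,-0.335,-0.308,-1],
    [-5.4,-4.6,-34.5,-1.3,-0.362,-0.334,-1]
  ]
}}

```text
time_s: 11.3
position: [487.0, -268.1, 220.9]
tool_rot: [0.96, 0.228, -0.0, -0.16]
ft_force: [0.2, 0.4, -2.8]
width: 14.6
gripper_force: 68.7
```

```bash
python3 -c "
from h import *
to([480.5,-310.9,222],31.3)"
```

```text
t 11.3 pos [ 487.  -268.1  220.9] eul [  26.    -4.2 -162. ] q [-0.4   0.44  0.37 -0.26 -1.7   2.43] w 14.6 gf 68.7 F [ 0.2  0.4 -2.8]
MOVE [-2.45  3.3  -1.38] [-0.31  -0.087 -0.08 ]
```

{"op": "carry_out", "data": {
  "plan": [
    [-1.2,1.8,-0.7,-0.1,-0.028,-0.026,-1],
    [-2,2.8,-1.1,-0.2,-0.056,-0.052,-1],
    [-2.4,3.3,-1.4,-0.28,-0.08,-0.07,-1],
    [-2.45,3.3,-1.4,-0.31,-0.087,-0.08,-1],
    [-2.45,3.3,-1.4,-0.31,-0.087,-0.08,-1],
    [-2.45,3.3,-1.4,-0.31,-0.087,-0.08,-1],
    [-2.45,3.3,-1.4,-0.31,-0.087,-0.08,-1]
  ]
}}

```text
time_s: 11.88
position: [480.3, -308.9, 220.5]
tool_rot: [0.963, 0.269, -0.001, -0.004]
ft_force: [-0.2, -0.8, -2.3]
width: 14.3
gripper_force: 68.5
```

```bash
python3 -c "
from h import *
to([480.5,-310.9,70],31.3)"
```

```text
t 11.88 pos [ 480.3 -308.9  220.5] eul [ 3.120e+01 -1.000e-01 -1.795e+02] q [-0.3   0.31  0.13 -0.01 -1.4   2.42] w 14.3 gf 68.5 F [-0.2 -0.8 -2.3]
MOVE [-0.1   0.31 15.04] [-0.009 -0.001 -0.002]
```

{"op": "carry_out", "data": {
  "plan": [
    [0,0.1,1,-0.009,0,0,-1],
    [-0.1,0.2,3,-0.009,0,0,-1],
    [-0.1,0.2,5.5,-0.009,0,0,-1],
    [-0.1,0.2,8,-0.009,0,0,-1],
    [-0.1,0.2,10.5,-0.009,0,0,-1],
    [-0.1,0.2,12.8,-0.009,0,0,-1],
    [-0.1,0.2,14.4,-0.009,0,0,-1],
    [-0.1,0.2,15,-0.009,0,0,-1],
    [-0.1,0.2,15,-0.009,0,0,-1]
  ]
}}

```text
time_s: 12.63
position: [479.1, -310.5, 68.6]
tool_rot: [0.963, 0.268, -0.001, -0.001]
ft_force: [-0.6, -0.1, -1.1]
width: 14.2
gripper_force: 68.5
```

```bash
python3 -c "
from h import *
p,d=manip.grab_frame('side');a=p[140:250,210:340]
to([480.5,-310.9,40.5],31.3)
S=cloud('side',d)[150:240,230:300].reshape(-1,3);k=S[(S[:,2]>80)&(S[:,2]<105)&(S[:,0]>505)];print('rim',len(k),np.percentile(k,[1,50,99],axis=0).round(1))
A=np.c_[k[:,:2],np.ones(len(k))]
cv2.imwrite('pics/place.png',cv2.resize(a,None,fx=5,fy=5,interpolation=3)[:,:,::-1])"
```

```text
t 12.68 pos [ 480.1 -310.9   70.3] eul [ 31.2   0.  180. ] q [-0.3   0.41 -0.13  0.   -1.03  2.42] w 13.7 gf 68.5 F [ 0.4 -1.3 -1.7]
MOVE [0.04 0.02 2.98] [ 0.001  0.    -0.002]
rim 211 [[ 506.8 -309.3   80.4]
 [ 549.5 -282.4   85.9]
 [ 595.  -222.6   92.8]]
```

View pics/place.png

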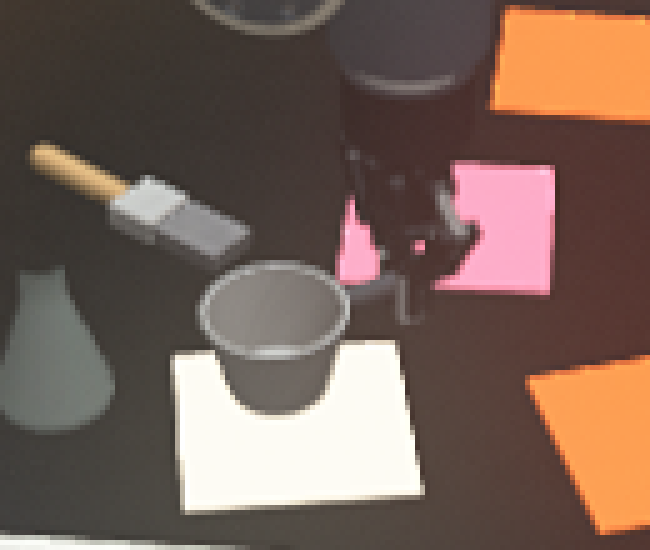

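The empty cup is upright above the tile (rim centre at crop 275,310). I lower it gently.

{"op": "carry_out", "data": {
  "plan": [
    [0,0,0.8,0,0,0,-1],
    [0,0,1.6,0,0,0,-1],
    [0,0,2.2,0,0,0,-1],
    [0,0,2.5,0,0,0,-1],
    [0,0,2.7,0,0,0,-1],
    [0,0,2.8,0,0,0,-1],
    [0,0,2.9,0,0,0,-1],
    [0,0,2.9,0,0,0,-1],
    [0,0,2.9,0,0,0,-1]
  ]
}}

```text
time_s: 13.43
position: [480.2, -310.6, 41.9]
tool_rot: [0.963, 0.269, 0.001, 0.001]
ft_force: [-0.6, -0.2, -0.7]
width: 13.9
gripper_force: 68.6
```

```bash
python3 -c "
from h import *
to([480.5,-310.9,200],31.3)"
```

```text
t 13.43 pos [ 480.2 -310.6   41.9] eul [ 31.2  -0.  179.9] q [-0.3   0.44 -0.17  0.   -0.97  2.41] w 13.9 gf 68.6 F [-0.6 -0.2 -0.7]
MOVE [  0.02   0.07 -15.81] [ 0.002 -0.001 -0.002]
```

{"op": "carry_out", "data": {
  "plan": [
    [0,0,0.1,0,0,0,-1],
    [0,0,0.15,0,0,0,-1],
    [0,0,0.15,0,0,0,-1],
    [0,0,0.15,0,0,0,-0.4],
    [0,0,0.15,0,0,0,0],
    [0,0,0.15,0,0,0,0.5],
    [0,0,0.15,0,0,0,1],
    [0,0,0.15,0,0,0,1],
    [0,0,0.15,0,0,0,1],
    [0,0,0.15,0,0,0,1]
  ]
}}

```text
time_s: 14.27
position: [480.1, -310.5, 40.1]
tool_rot: [0.963, 0.269, 0.0, 0.001]
ft_force: [0.1, 0.5, -0.3]
width: 85.6
gripper_force: 0.0
```

```bash
python3 -c "
from h import *
to([480.5,-310.9,200],31.3)"
```

```text
t 14.27 pos [ 480.1 -310.5   40.1] eul [ 31.2  -0.  179.9] q [-0.3   0.44 -0.17  0.   -0.96  2.41] w 85.6 gf 0.0 F [ 0.1  0.5 -0.3]
MOVE [  0.02   0.08 -15.99] [ 0.002 -0.    -0.002]
```

{"op": "carry_out", "data": {
  "plan": [
    [0,0,-1,0,0,0,1],
    [0,0,-3,0,0,0,1],
    [0,0,-6,0,0,0,1],
    [0,0,-10,0,0,0,1],
    [0,0,-14,0,0,0,1],
    [0,0,-17,0,0,0,1],
    [0,0,-18,0,0,0,1],
    [0,0,-18,0,0,0,1]
  ]
}}

```text
time_s: 14.93
position: [481.2, -311.1, 224.7]
tool_rot: [0.963, 0.269, 0.003, 0.003]
ft_force: [1.0, 1.1, -0.7]
width: 85.2
gripper_force: 0.0
```

```bash
python3 -c "
from h import *
to([555,270,200],0)
p,d=manip.grab_frame('top');a=p[170:235,285:345]
p,d=manip.grab_frame('side');b=p[180:245,220:310]
cv2.imwrite('pics/placed.png',np.hstack([cv2.resize(x,None,fx=5,fy=5,interpolation=3) for x in (a,b)])[:,:,::-1])"
```

```text
t 14.93 pos [ 481.2 -311.1  224.7] eul [ 31.2  -0.3 179.5] q [-0.3   0.3   0.12  0.   -1.39  2.42] w 85.2 gf 0.0 F [ 1.   1.1 -0.7]
MOVE [ 36.41 -45.9    2.26] [ 0.007 -0.007  0.545]
```

View pics/placed.png

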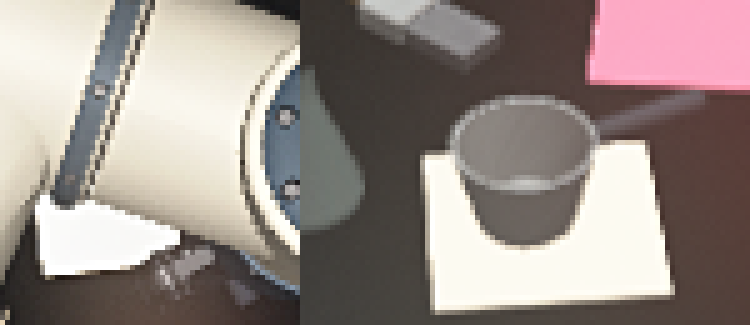

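The cup stands upright and empty on its tile (side part at 525,170), and the hand is clear of it. Next is the fader.

{"op": "carry_out", "data": {
  "plan": [
    [36.4,-45.9,2.2,0,0,0.545,1],
    [36.4,-45.9,2.2,0,0,0.545,1],
    [36.4,-45.9,2.2,0,0,0.545,1],
    [36.4,-45.9,2.2,0,0,0.545,1],
    [36.4,-45.9,2.2,0,0,0.545,1],
    [36.4,-45.9,2.2,0,0,0.545,1],
    [36.4,-45.9,2.2,0,0,0.545,1],
    [36.4,-45.9,2.2,0,0,0.545,1],
    [36.4,-45.9,2.2,0,0,0.545,1],
    [36.4,-45.9,2.2,0,0,0.545,1],
    [36.4,-45.9,2.2,0,0,0.545,1],
    [36.4,-45.9,2.2,0,0,0.545,1]
  ]
}}

```text
time_s: 16.03
position: [539.5, 170.0, 199.6]
tool_rot: [1.0, -0.0, -0.001, 0.001]
ft_force: [1.4, 1.2, 0.0]
width: 85.5
gripper_force: 0.0
```

```bash
python3 -c "
from h import *
to([555,270,150],0)"
```

```text
t 16.03 pos [539.5 170.  199.6] eul [-0.000e+00  1.000e-01  1.798e+02] q [ 0.58  0.3   0.07  0.   -1.34  0.99] w 85.5 gf 0.0 F [1.4 1.2 0. ]
MOVE [  1.56 -10.01   4.93] [ 0.003  0.002 -0.   ]
```

{"op": "carry_out", "data": {
  "plan": [
    [1.56,-10,4.9,0,0,0,1],
    [1.56,-10,4.9,0,0,0,1],
    [1.56,-10,4.9,0,0,0,1],
    [1.56,-10,4.9,0,0,0,1],
    [1.56,-10,4.9,0,0,0,1],
    [1.56,-10,4.9,0,0,0,1],
    [1.56,-10,4.9,0,0,0,1]
  ]
}}

```text
time_s: 16.62
position: [556.3, 267.3, 152.4]
tool_rot: [1.0, -0.001, 0.001, 0.001]
ft_force: [0.4, 0.2, -0.0]
width: 85.7
gripper_force: 0.0
```

```bash
python3 -c "
from h import *
to([555,270,84],0)"
```

```text
t 16.62 pos [556.3 267.3 152.4] eul [-1.000e-01 -1.000e-01  1.799e+02] q [ 0.7   0.43  0.12  0.   -1.27  0.87] w 85.7 gf 0.0 F [ 0.4  0.2 -0. ]
MOVE [-0.14 -0.29  6.84] [ 0.002 -0.001 -0.001]
```

{"op": "carry_out", "data": {
  "plan": [
    [-0.1,-0.2,2,0,0,0,1],
    [-0.1,-0.2,4.5,0,0,0,1],
    [-0.1,-0.2,6.2,0,0,0,1],
    [-0.1,-0.2,6.8,0,0,0,1],
    [-0.1,-0.2,6.8,0,0,0,0.5],
    [-0.1,-0.2,6.8,0,0,0,0],
    [-0.1,-0.2,6.8,0,0,0,-1],
    [-0.1,-0.2,6.8,0,0,0,-1],
    [-0.1,-0.2,6.8,0,0,0,-1],
    [-0.1,-0.2,6.8,0,0,0,-1],
    [-0.1,-0.2,6.8,0,0,0,-1]
  ],
  "newtons": 25
}}

```text
time_s: 17.53
position: [555.9, 270.5, 85.4]
tool_rot: [1.0, -0.0, 0.001, 0.0]
ft_force: [-1.5, -0.2, 4.8]
width: 19.7
gripper_force: 30.0
```

```bash
python3 -c "
from h import *
to([555.5,347,84],0)"
```

```text
t 17.53 pos [555.9 270.5  85.4] eul [ -0.   -0.2 180. ] q [ 0.71  0.47  0.02  0.   -1.12  0.86] w 19.7 gf 30.0 F [-1.5 -0.2  4.8]
MOVE [-0.04 -7.65  0.14] [ 0.    -0.003 -0.   ]
```

{"op": "carry_out", "data": {
  "plan": [
    [0,-0.6,0,0,0,0,-1],
    [0,-1.6,0,0,0,0,-1],
    [0,-2.8,0,0,0,0,-1],
    [0,-4,0,0,0,0,-1],
    [0,-5.2,0,0,0,0,-1],
    [0,-6.3,0,0,0,0,-1],
    [0,-7.1,0,0,0,0,-1],
    [0,-7.6,0,0,0,0,-1],
    [0,-7.6,0,0,0,0,-1],
    [0,-7.6,0,0,0,0,-1]
  ]
}}

```text
time_s: 18.37
position: [556.2, 347.9, 85.4]
tool_rot: [1.0, 0.0, 0.002, -0.0]
ft_force: [-0.8, 0.1, 5.0]
width: 19.5
gripper_force: 30.2
```

```bash
python3 -c "
from h import *
to([555.5,347,84],0)"
```

```text
t 18.37 pos [556.2 347.9  85.4] eul [   0.    -0.2 -180. ] q [ 0.8   0.54  0.13  0.   -1.16  0.77] w 19.5 gf 30.2 F [-0.8  0.1  5. ]
MOVE [-0.07  0.09  0.14] [-0.001 -0.004  0.001]
```

{"op": "carry_out", "data": {
  "plan": [
    [0,0,0,0,0,0,-0.3],
    [0,0,0,0,0,0,0.2],
    [0,0,0,0,0,0,0.5],
    [0,0,0,0,0,0,0.5],
    [0,0,0,0,0,0,0.5],
    [0,0,-3,0,0,0,0.5],
    [0,0,-7,0,0,0,0.5],
    [0,0,-10,0,0,0,0.5],
    [-4,4,-10,0,0,0,0.5],
    [-8,8,-10,0,0,0,0.5],
    [-12,12,-10,0,0,0,0.5],
    [-14,16,-10,0,0,0,0.5]
  ]
}}

```text
time_s: 19.37
position: [440.7, 223.1, 183.9]
tool_rot: [1.0, 0.0, 0.0, 0.001]
ft_force: [0.1, 0.5, 1.3]
width: 64.1
gripper_force: 0.0
```

{"op": "carry_out", "data": {
  "plan": [
    [-3,3,0,0,0,0,0.5],
    [-6,6,0,0,0,0,0.5],
    [-8,9,0,0,0,0,0.5],
    [-8,11,0,0,0,0,0.5],
    [-8,12,0,0,0,0,0.5]
  ]
}}

```text
time_s: 19.78
position: [361.2, 102.2, 184.8]
tool_rot: [1.0, -0.0, 0.001, 0.0]
ft_force: [0.7, -0.2, 0.8]
width: 63.7
gripper_force: 0.0
```

```bash
python3 -c "
from h import *
to([400,100,200],0)
P=[];Q=[];Ls=[]
for i in range(6):
    p,d=manip.grab_frame('top');P.append(p.astype(float));L=cloud('top',d)[165:240,85:170].reshape(-1,3);Ls.append(L[(L[:,2]>97)&(L[:,2]<104)&(L[:,0]>530)])
    p,d2=manip.grab_frame('side');Q.append(p.astype(float))
L=np.vstack(Ls);print('lev',L.mean(0).round(1),np.percentile(L[:,1],[0,5,50,95,100]).round(1))
T=np.mean(P,0);S=np.mean(Q,0);np.save('pics/T.npy',T);np.save('pics/S.npy',S)
a=cv2.resize(T[172:207,90:140],None,fx=8,fy=8,interpolation=3);b=cv2.resize(S[375:420,210:260],None,fx=8,fy=8,interpolation=3)
a=np.pad(a,((0,80),(0,0),(0,0)));cv2.imwrite('pics/fin.png',np.clip(np.hstack([a,b]),0,255).astype(np.uint8)[:,:,::-1])"
```

```text
t 19.78 pos [361.2 102.2 184.8] eul [-0.0e+00 -1.0e-01  1.8e+02] q [ 0.7  -0.07 -0.41  0.   -1.23  0.87] w 63.7 gf 0.0 F [ 0.7 -0.2  0.8]
MOVE [ 3.88  0.22 -1.51] [ 0.    -0.002 -0.   ]
lev [555.2 347.2 100.4] [335.5 338.  347.3 356.5 358.4]
```

View pics/fin.png

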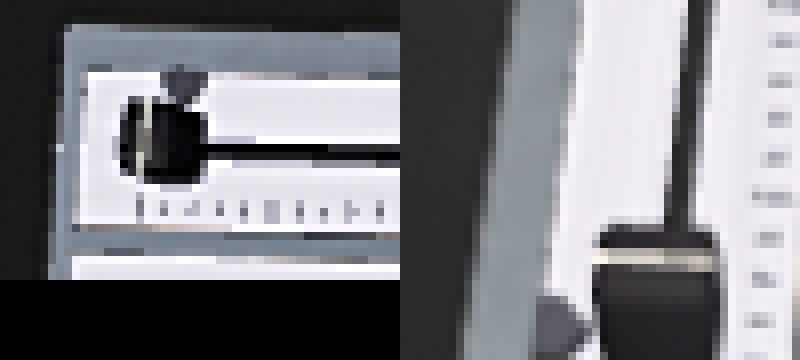

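The left part shows the white line at (147,125) and the arrow tip at (184,103). The right part shows the line at (657,258) and the tip at (592,325).

```bash
python3 -c "
from h import *
print('line top',onplane('top',107.94,187.2,100.5).round(1),'side',onplane('side',241.7,406.8,100.5).round(1))
print('tip top',onplane('top',112.56,184.4,68.5).round(1),'side',onplane('side',233.6,415.2,68.5).round(1))
T=np.load('pics/T.npy').mean(2)
p0=np.load('pics/top0p.npy').astype(float).mean(2)
for n,I in(('before',p0),('now',T)):
  for v in range(180,186):
    r=I[v,105:122]; w=np.clip(185-r,0,None); w[:3]=0; w[-3:]=0
    u=(w*np.arange(105,122)).sum()/w.sum(); print(n,v,w.sum().round(),onplane('top',u,v,67)[:2].round(1))
W=np.mean([cloud('top',manip.grab_frame('top')[1])[179:186,109:117] for i in range(4)],0);print(W[...,2].round(0))
"
```

```text
line top [560.2 348.2 100.5] side [554.3 346.3 100.5]
tip top [573.3 347.4  68.5] side [571.2 347.2  68.5]
before 180 546.0 [587.  347.4]
before 181 680.0 [583.9 348.5]
before 182 611.0 [580.8 348.5]
before 183 480.0 [577.8 348.3]
before 184 287.0 [574.7 347.8]
before 185 0.0 [nan nan]
now 180 595.0 [587.  347.4]
now 181 695.0 [583.9 348.5]
now 182 629.0 [580.8 348.5]
now 183 471.0 [577.8 348.3]
now 184 395.0 [574.7 350.5]
now 185 729.0 [571.5 354. ]
[[ 54.  52.  51.  51.  52.  52.  51.  52.]
 [ 49.  50.  51.  50.  52.  51. 395.  51.]
 [ 64.  71.  68.  68.  69.  68.  66.  65.]
 [ 62.  70.  68.  66.  68.  70. 407.  62.]
 [ 64.  63.  69.  71.  69.  65.  63.  65.]
 [ 62.  63.  63.  69.  68.  61.  63.  63.]
 [103. 101.  99.  96.  62.  65.  66.  64.]]<string>:10: RuntimeWarning: invalid value encountered in scalar divide
```

```bash
python3 -c "
from h import *
p,d=manip.grab_frame('side');q,e=manip.grab_frame('top');p0=np.load('pics/side0p.npy').astype(float);q0=np.load('pics/top0p.npy').astype(float)
f=lambda a,b,s:np.abs(a[s].astype(float)-b[s]).mean().round(1)
print('timer top',f(q,q0,np.s_[208:220,100:150]),'side jar',f(p,p0,np.s_[360:392,170:200]),'side flask',f(p,p0,np.s_[190:225,205:235]),'cup',f(p,p0,np.s_[195:242,240:300]))
x=p[248:325,180:268];m=((x.min(2)>215)).astype(np.uint8);print('time',manip.state()['time_s'])
print(manip.sign_off())"
```

```text
timer top 3.3 side jar 1.8 side flask 2.2 cup 3.9
time 20.6833
the job is handed in; nothing more can be done
None
```

The job is handed in at 20.7 s: all four balls are in the bath, the empty cup stands upright on its white tile, and the level fader is set to within about 1 mm of the arrow tip by my camera measurement. The other fader, the flask and the jar show no change.

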